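Lock the trainer console with its hidden shipping pin

ROBOT

A 6-joint arm with a two-finger parallel gripper is mounted at the origin on the work surface. World frame = base frame: x ahead of the robot, y to its left, z up, the work surface at z = 0. Lengths are in m, angles in rad, forces in N, time in s.
With the tool pointing down it reaches from about 0.25 to 0.725 m from the base axis. Payload 4 kg.
Tool frame: the origin (TCP) lies midway between the tips of the shut fingers; the grasp point (between the pads) lies 19 mm behind it; z points along the fingers, y is the line along which they close (so a half turn about z gives the same grasp; the last joint's range is limited). The gripper opens to 85 mm and grips with 20 to 120 N. Pads are 22 mm wide; open, the fingers measure 114 mm over their backs; the gripper's body (76 mm by 85 mm) begins 54 mm behind the grasp point. The pads swing forward as they close: fully open they stand 13 mm farther back than shut.
Start: joints at [-1.284, 0.241, 0.005, 1.335, 0, 1.571], TCP at [0.141, -0.48, 0.231] pointing down, gripper open.
Joint ranges: [-2.72, 2.72], [-1.05, 1.87], [-1.09, 1.28], [-1.99, 2.15], [-1.42, 1.44], [-3.14, 3.14]. Speed limits (rad/s): [2.79, 2.79, 3.14, 3.14, 3.14, 3.14].

INTERFACE

Orientations are given as a unit quaternion [x, y, z, w].
In Python, from workcell import bot gives the robot as it stands.
- The arm moves only by the tool move_arm, never from a script. Its argument "motion" is a list of rows, each an object of numbers: "x", "y", "z": the shift along the tool's x, y, z in cm; "yaw": the turn about the tool's z in degrees. A call has 1 to 20 rows; each row is the pose to reach, as a shift and turn from the pose commanded when the call began, along the tool's axes at that moment; what a row does not reach only later rows make up. A row lasts 1/8 s, in which the tool goes at most 62.5 mm and 10.7 degrees, less where a joint would pass 70% of its speed; a pose out of reach is approached as far as the arm can. A call with a gripper value outside its range is refused whole. "gripper" is the opening, from -1 (shut) to 1 (fully open), set as the call begins (left out, the last holds). The fingers move at their own pace and stop on an object; the grip force is fixed at half the most. Time passes only in rows, so rows that repeat a pose let the fingers close. It gives the time, the measured TCP pose, the force, the opening and the grip force at its end, in the units of the state.
- bot.get_obs(): the state, without advancing time (a new reading comes with each control period).
- bot.camera(name): name is "side" or "top" or "wrist"; returns the picture (400x640x3 uint8, blue, green, red); there is no depth.
- bot.camera_model(name): a dict with "K" (3x3 intrinsics, pixels), "world_from_camera" (4x4, takes a point from camera to world coordinates). Camera axes: x right, y down, z forward; pixel columns grow to the right and rows downward; lengths in m; the calibration is good to about 2 mm. A picture is of the moment at which its call begins: read the wrist's pose just before it. camera_model takes no time and is no camera call; for the wrist camera it gives the pose at the moment of the call.
- bot.job_done(): hands the job in; it is judged then, once.
Trained networks look in the newest picture that a camera, given by its name, has taken for a name from the list of things; names that differ only in an ending like _2 or _b are one class to them, and where a whole thing is asked for, a point or a joint stands for the part that bears it (a point fixed in the world has none). Each returns a list of dicts, best first, with "score" (0 to 1); they miss things now and then, are a little off and sometimes report something else, mostly with a low value. They report only what shows in the picture. A call takes as long as a camera call. They do not tell look-alikes from the thing itself.
- bot.cut_out(camera, name): "mask" (400x640 bool, what is visible of it) and "centre" ([row, column] in pixels, amid what is visible of it).
The state is a dict: "clock": time; "joint_pos": joint angles; "joint_vel": joint speeds; "tau": joint torques, N m; "eef_pos": TCP position; "tool_rot": TCP orientation; "ft_force": force on the tool from outside, world axes, zero at the start; "ft_torque": the same for the moment, N m; "grip_width": finger opening in m; "grasp_force": force on a finger pad.
Only numpy, scipy, OpenCV 4.12 (cv2) and the standard library are available. Lean on these libraries where they do the work, as an engineer would, in place of code of your own. Each camera call takes 0.05 s, during which the arm holds its last target. There are 200 camera calls.

TASK

Lock the electronics trainer for transport: draw the red-headed locking pin out of the blue rack, put its tip through the dust-sealed slot in the console's cover, and slide it gently along the slot until you feel it drop into the hole hidden underneath. Push it fully home so that its collar sits flat on the cover, then let go; never press hard, and leave the black pin, the meter, the screwdriver and the solder spool where they are.

Things in the scene. Friction and masses are not known exactly. Their poses are not given: they have to be found in the camera images.
- console: White electronics trainer console, fixed: 260 (its x) x 360 (its y) x 70 mm high, origin under its centre, z up. The cover is flat round the slot (75 mm in x, 110 mm in y either way); beyond are grey pads 4 mm, a breadboard 8 mm and steel terminal posts 12 mm high. The console is delicate: press on it only gently, always well below 25 N.
- slot (a point): Centre of the slot at the cover's top face (70 mm above the table), axes as the console's: the slot runs along y, 94 mm long (y) by 13 mm wide (x), 1 mm chamfer, through a cover 4 mm thick. Soft black rubber dust lips close it to sight; the pin parts them with no noticeable force.
- under_slot (a point): Point 24 mm straight below slot, on the hidden flat carrier plate, 10 mm thick. It has one round hole of 12.5 mm (1 mm chamfer, free room below) on the slot's centre line, anywhere from 32 mm to -y to 32 mm to +y of this point: its place is not measured. Pressed, the plate holds to about 2 N, yields 1 mm per further 0.4 N, stops hard at 8 mm. It does not move sideways.
- red_pin_knob (a point): Centre of the locking pin's round red knob, 24 mm across, 28 mm high; z along the pin, up. Pin 84 mm long, 42 to 84 g: below the knob a neck 14 mm across and 9 mm high, a steel collar 22 mm across, 3 mm thick (underside 26 mm below this point), and a 10 mm shaft, 44 mm long, tip (0.8 mm bevel) 70 mm below this point. It starts upright in either socket of the rack.
- red_pin_collar (a point): Centre of the flat underside of the red pin's collar, 26 mm below the knob centre and 44 mm above the tip; z along the pin, up.
- red_pin_tip (a point): Tip of the red pin's shaft, 70 mm below the knob centre; z along the pin, up.
- rack: Fixed blue pin rack, 160 (its x) x 60 (its y) x 50 mm high, origin under its centre. Two sockets of 12 mm, 46 mm deep, at x = -45 and +45 mm; a pin stands in each with its collar on the rack's top, so its shaft reaches 44 mm down.
- black_pin_knob (a point): Knob centre of the spare pin, same shape as the red one but with a black knob; stands in the other socket of the rack and stays there.
- meter: Yellow and black handheld multimeter lying on the table, 150 x 75 x 40 mm, origin under its centre, long side along x. Leave alone.
- driver: Screwdriver with green handle lying on the table along its x, about 200 mm long. Leave alone.
- spool: Small blue and silver solder spool standing on its flange, 56 mm across, 40 mm high, origin under its centre. Leave alone.
Not all that is in view belongs to the job. Leave any green, purple or white look-alike of the part that bears red_pin_knob alone.

How it is judged:
By the outcome, as a careful person would: the job done as asked, in the order asked, and still so for the second after the job is handed in, with the robot touching nothing.
It also fails if it takes over 72 s, if anything falls off the work surface, if the arm or the gripper's body presses on something with over 40 N, if the wrist force passes 120 N, or if a joint passes its speed limit or range.

## Working session

There is one attempt and no reset: what is moved stays moved. The work goes in short steps, Python scripts to look and compute and a tool call to move; the robot and the scene stay as the last step left them, time stands still between calls to the robot, and variables do not carry over. Pictures are saved under pics/ and viewed, at most 10 in all, crops included, and the job is handed in when it is done.

Besides the shell and the picture viewer there is one more tool, called after "Call:" by a JSON object that holds its "op" and its "data". move_arm: Moves the arm, as the interface text tells. Its arguments: {"type":"object","properties":{"motion":{"type":"array"},"gripper":{"type":"number"}},"required":["motion"]}

```bash
mkdir -p pics; cat > h.py <<'E'
import numpy as np, cv2
from workcell import bot
def ray(cam,px,z):
    m=bot.camera_model(cam);K=np.array(m["K"]);T=np.array(m["world_from_camera"])
    d=T[:3,:3]@np.linalg.solve(K,[px[1],px[0],1.]);o=T[:3,3]
    return o+d*(z-o[2])/d[2]
def proj(cam,p):
    m=bot.camera_model(cam);K=np.array(m["K"]);T=np.linalg.inv(np.array(m["world_from_camera"]))
    q=K@(T[:3,:3]@np.array(p)+T[:3,3]);return q[1]/q[2],q[0]/q[2]
E
python3 - <<'E'
from h import *
o=bot.get_obs();print(o['clock'],o['eef_pos'],o['tool_rot'],o['ft_force'])
a=bot.camera('top');cv2.imwrite('pics/top.png',a);b=bot.camera('side');cv2.imwrite('pics/side.png',b)
for c in('top','side'):
  print(c,np.array(bot.camera_model(c)["world_from_camera"])[:3,3])
  for n,z in(('red_pin_knob',.076),('black_pin_knob',.076),('rack',.05),('console',.07)):
    for r in bot.cut_out(c,n)[:3]: print(n,round(r['score'],2),np.round(r['centre']),ray(c,r['centre'],z).round(3),r['mask'].sum())
E
```

```text
0.0 [ 0.14127118 -0.47896897  0.23042414] [ 9.89733279e-01  1.42922901e-01 -1.42416295e-04 -1.02960534e-03] [-0.04359327 -1.01560598 -0.53540046]
top [ 0.44445571 -0.00879169  1.50894218]
red_pin_knob 0.47 [195. 365.] [ 0.583 -0.172  0.076] 58
red_pin_knob 0.43 [198. 430.] [ 0.583 -0.376  0.076] 40
red_pin_knob 0.41 [220. 399.] [ 0.509 -0.28   0.076] 59
black_pin_knob 0.32 [219. 398.] [ 0.513 -0.279  0.076] 58
rack 0.86 [232. 397.] [ 0.472 -0.281  0.05 ] 1032
rack 0.28 [223. 446.] [ 0.506 -0.438  0.05 ] 278
console 0.88 [194. 276.] [0.58  0.105 0.07 ] 9608
side [ 0.25902519 -0.91770142  0.83920297]
red_pin_knob 0.67 [241. 351.] [ 0.58  -0.203  0.076] 99
red_pin_knob 0.61 [269. 339.] [ 0.514 -0.291  0.076] 133
red_pin_knob 0.6 [326. 321.] [ 0.419 -0.435  0.076] 199
black_pin_knob 0.69 [272. 303.] [ 0.425 -0.27   0.076] 137
rack 0.73 [287. 322.] [ 0.461 -0.311  0.05 ] 1601
console 0.97 [193. 321.] [0.569 0.033 0.07 ] 6661
console 0.68 [285. 325.] [ 0.464 -0.324  0.07 ] 1578
```

View pics/top.png

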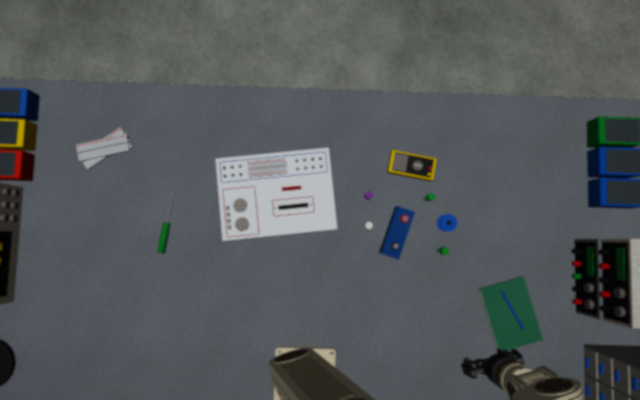

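View pics/side.png

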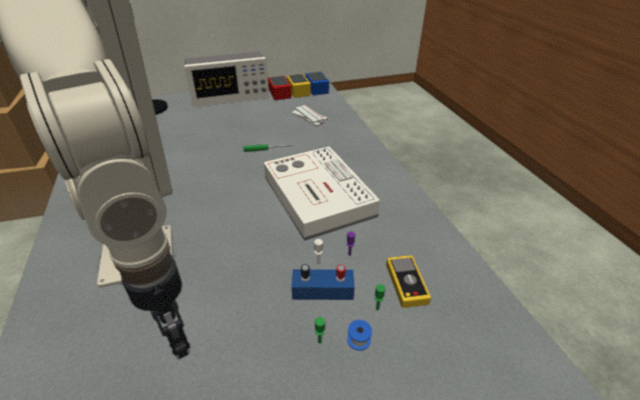

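Top view: rack at (397,232), with the red knob at about (405,218) and the black at (395,246). Slot at about (293,206), with a red label at (291,188). Green, purple and white pins are look-alikes. The side view agrees: red knob (341,270).

```bash
python3 - <<'E'
from h import *
a=cv2.imread('pics/top.png').astype(int)
b,g,r=a[...,0],a[...,1],a[...,2]
w=np.zeros(b.shape,bool);w[205:262,378:418]=1
m=w&(r>80)&(r>1.6*g)&(r>1.4*b);p=np.argwhere(m);print(len(p),p.mean(0),ray('top',p.mean(0),.088))
w[:]=0;w[198:216,276:312]=1
m=w&(a.sum(2)<200);p=np.argwhere(m);print(len(p),p.mean(0),ray('top',p.mean(0),.07))
q=np.array([ray('top',x,.07)[:2] for x in p]);print(cv2.minAreaRect(q.astype(np.float32)*1000))
for n in('console','rack'):
  mk=bot.cut_out('top',n)[0]['mask'];q=np.array([ray('top',x,.06)[:2] for x in np.argwhere(mk)]);print(n,cv2.minAreaRect(q.astype(np.float32)*1000))
s=cv2.imread('pics/side.png').astype(int);b,g,r=s[...,0],s[...,1],s[...,2]
w[:]=0;w[255:295,290:356]=1;m=w&(r>80)&(r>1.6*g)&(r>1.4*b);p=np.argwhere(m);print(len(p),p.mean(0),ray('side',p.mean(0),.076))
T=np.array(bot.camera_model('wrist')["world_from_camera"]);o=bot.get_obs()
from scipy.spatial.transform import Rotation as R
Rt=R.from_quat(o['tool_rot']).as_matrix();print(Rt.round(3));print((Rt.T@(T[:3,3]-o['eef_pos'])).round(3),(Rt.T@T[:3,:3]).round(2),bot.camera_model('wrist')['K'])
E
```

```text
24 [218.29166667 403.20833333] [ 0.51432394 -0.29177716  0.088     ]
64 [205.875   292.96875] [0.5437266  0.05219094 0.07      ]
((543.8079833984375, 52.11191940307617), (7.211564540863037, 82.43867492675781), 7.478491306304932)Traceback (most recent call last):
  File "<stdin>", line 10, in <module>
  File "h.py", line 4, in ray
    m=bot.camera_model(cam);K=np.array(m["K"]);T=np.array(m["world_from_camera"])
ValueError: time passes only in moves, steps and waits
```

```bash
cat > h.py <<'E'
import numpy as np, cv2, functools
from scipy.spatial.transform import Rotation as R
from workcell import bot
@functools.lru_cache
def cm(cam):
    m=bot.camera_model(cam);return np.array(m["K"]),np.array(m["world_from_camera"])
def ray(cam,px,z):
    K,T=cm(cam)
    d=T[:3,:3]@np.linalg.solve(K,[px[1],px[0],1.]);o=T[:3,3]
    return o+d*(z-o[2])/d[2]
def proj(cam,p):
    K,T=cm(cam);T=np.linalg.inv(T)
    q=K@(T[:3,:3]@np.array(p)+T[:3,3]);return q[1]/q[2],q[0]/q[2]
def red(a,box,z,cam):
    a=a.astype(int);b,g,r=a[...,0],a[...,1],a[...,2];w=np.zeros(b.shape,bool);w[box[0]:box[1],box[2]:box[3]]=1
    p=np.argwhere(w&(r>80)&(r>1.6*g)&(r>1.4*b));c=p.mean(0);return len(p),c,ray(cam,c,z)
def rect(mask,z,cam):
    q=np.array([ray(cam,x,z)[:2] for x in np.argwhere(mask)]);return cv2.boxPoints(cv2.minAreaRect(q.astype(np.float32)*1000)).round(0)
E
python3 - <<'E'
from h import *
for n in('console','rack'):
  print(n,rect(bot.cut_out('top',n)[0]['mask'],.06,'top').tolist())
print(red(cv2.imread('pics/side.png'),(255,295,290,356),.076,'side'))
o=bot.get_obs();K,T=cm('wrist')
Rt=R.from_quat(o['tool_rot']).as_matrix();print(o['clock'],Rt.round(3));print((Rt.T@(T[:3,3]-o['eef_pos'])).round(3),(Rt.T@T[:3,:3]).round(2),K)
E
```

```text
console [[424.0, 273.0], [471.0, -92.0], [739.0, -58.0], [691.0, 308.0]]
rack [[384.0, -288.0], [539.0, -337.0], [561.0, -269.0], [405.0, -220.0]]
(60, array([272.26666667, 340.38333333]), array([ 0.51348202, -0.30096021,  0.076     ]))
0.65 [[ 0.959  0.283  0.   ]
 [ 0.283 -0.959 -0.   ]
 [ 0.     0.    -1.   ]]
[ 0.082  0.    -0.143] [[-0.   -0.95 -0.32]
 [ 1.   -0.   -0.  ]
 [ 0.   -0.32  0.95]] [[328.83053232   0.         322.42240718]
 [  0.         328.83053232 195.0160453 ]
 [  0.           0.           1.        ]]
```

Call:
{"op": "move_arm", "data": {"motion": [{"x": 5,"y": -1,"yaw": 1},{"x": 10,"y": -2,"yaw": 2},{"x": 16,"y": -3,"yaw": 4,"z": 1},{"x": 22,"y": -4,"yaw": 5,"z": 2},{"x": 28,"y": -5,"yaw": 6,"z": 3},{"x": 34,"y": -6,"yaw": 8,"z": 4},{"x": 39,"y": -7,"yaw": 9,"z": 4},{"x": 41,"y": -7.1,"yaw": 9,"z": 4},{"x": 41,"y": -7.1,"yaw": 9,"z": 4},{"x": 41,"y": -7.1,"yaw": 9,"z": 4}], "gripper": 0.2}}

```text
invalid input at $.motion[0]: expected keys x, y, z, yaw
```

```bash
python3 - <<'E'
from h import *
o=bot.get_obs();K,T=cm('wrist');Rt=R.from_quat(o['tool_rot']).as_matrix()
a=bot.camera('wrist');cv2.imwrite('pics/w1.png',a)
print(o['clock'],o['eef_pos'],np.degrees(np.arctan2(Rt[1,0],Rt[0,0])),o['ft_force'],o['grip_width'])
for r in bot.cut_out('wrist','red_pin_knob')[:3]:
  w=ray('wrist',r['centre'],.08);print(r['score'],r['centre'],w,(Rt.T@(w-o['eef_pos'])).round(4),r['mask'].sum())
E
```

```text
0.65 [ 0.14146754 -0.47957864  0.23134901] 16.43379099918015 [ 0.70618691  0.86874653 -0.82816299] 0.08550571682380051
```

View pics/w1.png

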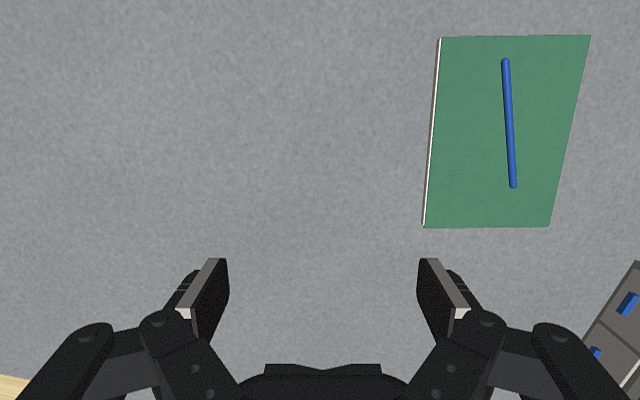

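The move was refused, so this picture is still the start pose: open fingers at the bottom and the green book. Repeating the move with all keys.

Call:
{"op": "move_arm", "data": {"motion": [{"x": 5,"y": -1,"z": 0,"yaw": 1},{"x": 10,"y": -2,"z": 0,"yaw": 2},{"x": 16,"y": -3,"z": 1,"yaw": 4},{"x": 22,"y": -4,"z": 2,"yaw": 5},{"x": 28,"y": -5,"z": 3,"yaw": 6},{"x": 34,"y": -6,"z": 4,"yaw": 8},{"x": 39,"y": -7,"z": 4,"yaw": 9},{"x": 41,"y": -7.1,"z": 4,"yaw": 9},{"x": 41,"y": -7.1,"z": 4,"yaw": 9},{"x": 41,"y": -7.1,"z": 4,"yaw": 9}]}}

```text
clock: 2.0
eef_pos: [0.5139, -0.2957, 0.1911]
tool_rot: [0.998, 0.065, -0.0, -0.0]
ft_force: [0.9, -0.1, -0.3]
grip_width: 0.0851
grasp_force: 0.0
```

```bash
python3 - <<'E'
from h import *
o=bot.get_obs();K,T=cm('wrist');Rt=R.from_quat(o['tool_rot']).as_matrix()
a=bot.camera('wrist');cv2.imwrite('pics/w2.png',a)
print(o['clock'],o['eef_pos'],np.degrees(np.arctan2(Rt[1,0],Rt[0,0])),o['ft_force'],o['grip_width'])
for r in bot.cut_out('wrist','red_pin_knob')[:3]:
  w=ray('wrist',r['centre'],.08);print(r['score'],r['centre'],w,(Rt.T@(w-o['eef_pos'])).round(4),r['mask'].sum())
E
```

```text
2.0 [ 0.51389514 -0.2956962   0.19112059] 7.409212784342654 [ 0.90534973 -0.14821631 -0.34372482] 0.08514633864990495
0.94 [188.5, 322.9] [ 0.51632143 -0.29584887  0.08      ] [0.0025 0.0005 0.1111] 959
0.93 [114.3, 441.9] [ 0.58578964 -0.37705043  0.08      ] [0.0609 0.09   0.111 ] 1211
0.8 [81.1, 186.7] [ 0.58494138 -0.1867266   0.08      ] [ 0.0846 -0.0989  0.1111] 1435
```

View pics/w2.png

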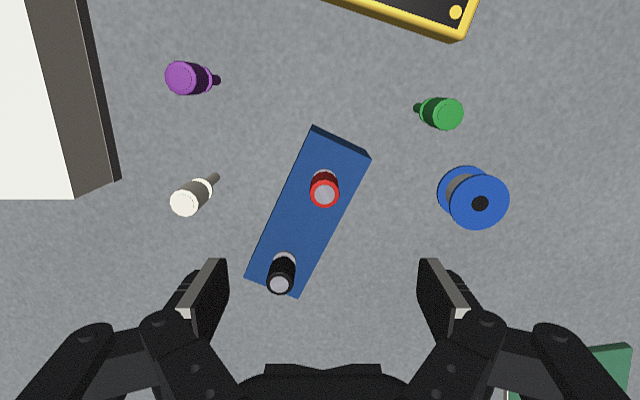

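The red knob's top disc is at (325,193), the black pin at (282,275), and the rest is clear. I'll descend and grasp.

Call:
{"op": "move_arm", "data": {"motion": [{"x": 0.2,"y": 0.1,"z": 4,"yaw": 0},{"x": 0.2,"y": 0.1,"z": 8,"yaw": 0},{"x": 0.2,"y": 0.1,"z": 11,"yaw": 0},{"x": 0.2,"y": 0.1,"z": 13.2,"yaw": 0},{"x": 0.2,"y": 0.1,"z": 13.2,"yaw": 0},{"x": 0.2,"y": 0.1,"z": 13.2,"yaw": 0}]}}

```text
clock: 2.85
eef_pos: [0.5169, -0.2971, 0.0605]
tool_rot: [0.998, 0.064, 0.001, 0.0]
ft_force: [0.5, -0.3, 0.1]
grip_width: 0.0851
grasp_force: 0.0
```

Call:
{"op": "move_arm", "data": {"motion": [{"x": 0,"y": 0,"z": 0,"yaw": 0},{"x": 0,"y": 0,"z": 0,"yaw": 0},{"x": 0,"y": 0,"z": 0,"yaw": 0},{"x": 0,"y": 0,"z": 0,"yaw": 0},{"x": 0,"y": 0,"z": 0,"yaw": 0},{"x": 0,"y": 0,"z": 0,"yaw": 0},{"x": 0,"y": 0,"z": 0,"yaw": 0},{"x": 0,"y": 0,"z": 0,"yaw": 0}], "gripper": -1}}

```text
clock: 3.85
eef_pos: [0.5171, -0.2964, 0.0598]
tool_rot: [0.998, 0.065, 0.0, 0.0]
ft_force: [-0.4, -0.0, 5.6]
grip_width: 0.0226
grasp_force: 58.8
```

Call:
{"op": "move_arm", "data": {"motion": [{"x": 0,"y": 0,"z": -0.6,"yaw": 0},{"x": 0,"y": 0,"z": -1.6,"yaw": 0},{"x": 0,"y": 0,"z": -3,"yaw": 0},{"x": 0,"y": 0,"z": -4.5,"yaw": 0},{"x": 0,"y": 0,"z": -6.5,"yaw": 0},{"x": 0,"y": 0,"z": -9,"yaw": 0},{"x": 0,"y": 0,"z": -11,"yaw": 0},{"x": 0,"y": 0,"z": -11,"yaw": 0},{"x": 0,"y": 0,"z": -11,"yaw": 0}]}}

```text
clock: 4.97
eef_pos: [0.5164, -0.296, 0.169]
tool_rot: [0.998, 0.065, -0.0, -0.0]
ft_force: [-0.4, -0.1, -1.7]
grip_width: 0.0225
grasp_force: 58.8
```

```bash
python3 - <<'E'
from h import *
o=bot.get_obs();Rt=R.from_quat(o['tool_rot']).as_matrix()
print(o['clock'],o['eef_pos'],np.degrees(np.arctan2(Rt[1,0],Rt[0,0])),o['ft_force'],o['grip_width'])
for y in (-.05,0,.05):
  w=np.array([.5437,.0521,.2])
  print(Rt.T@(w-o['eef_pos']))
E
```

```text
4.975 [ 0.51640892 -0.29604837  0.16897979] 7.432546843920526 [-0.41034456 -0.08991201 -1.66943716] 0.02250255578354344
[ 0.07208382 -0.34170375 -0.03093236]
[ 0.07208382 -0.34170375 -0.03093236]
[ 0.07208382 -0.34170375 -0.03093236]
```

Call:
{"op": "move_arm", "data": {"motion": [{"x": 1,"y": -3,"z": -1,"yaw": 0},{"x": 2,"y": -7,"z": -1,"yaw": 0},{"x": 3,"y": -12,"z": -1,"yaw": 0},{"x": 4,"y": -17,"z": -1,"yaw": 0},{"x": 5,"y": -22,"z": -1,"yaw": 0},{"x": 6,"y": -26,"z": -1,"yaw": 0},{"x": 7,"y": -29,"z": -1,"yaw": 0},{"x": 7.2,"y": -30,"z": -1,"yaw": 0},{"x": 7.2,"y": -30,"z": -1,"yaw": 0},{"x": 7.2,"y": -30,"z": -1,"yaw": 0}]}}

```text
clock: 6.22
eef_pos: [0.549, 0.0095, 0.1789]
tool_rot: [0.998, 0.064, -0.0, 0.0]
ft_force: [0.3, -0.1, -1.6]
grip_width: 0.0225
grasp_force: 58.9
```

```bash
python3 - <<'E'
from h import *
o=bot.get_obs();K,T=cm('wrist');Rt=R.from_quat(o['tool_rot']).as_matrix()
a=bot.camera('wrist');cv2.imwrite('pics/w3.png',a)
print(o['clock'],o['eef_pos'],np.degrees(np.arctan2(Rt[1,0],Rt[0,0])),o['ft_force'],o['grip_width'])
for z in (-.017,.053): print(proj('wrist',o['eef_pos']+Rt@np.array([0,0,z])))
np.savez('w3.npz',R=Rt,e=o['eef_pos'])
print(proj('wrist',[.5437,.0521,.07]))
E
```

```text
6.225 [0.54896077 0.00947996 0.17893118] 7.356106298836431 [ 0.2656714  -0.07764184 -1.64824395] 0.022541909014985068
(np.float64(280.3009628902418), np.float64(321.97597316611626))
(np.float64(219.0728346953692), np.float64(322.1894170081848))
(np.float64(191.85947448577852), np.float64(268.84401791554274))
```

View pics/w3.png

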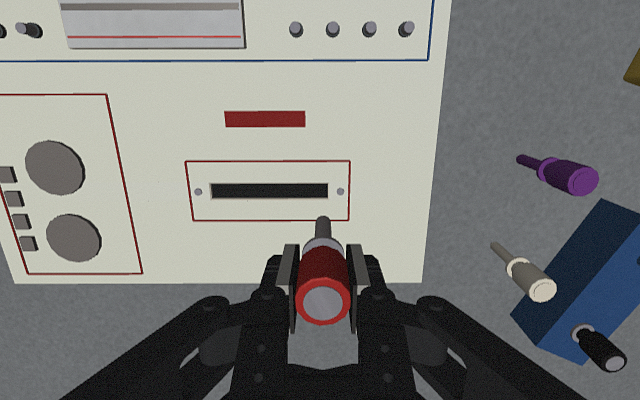

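The slot spans about (210–328, 183–199), parallel to the image rows. The pin is held straight with its tip at (322,217), as predicted.

```bash
python3 - <<'E'
from h import *
a=cv2.imread('pics/w3.png').astype(int);d=np.load('w3.npz')
m=np.zeros(a.shape[:2],bool);m[172:208,205:335]=1
m&=a.sum(2)<330
n,l,s,c=cv2.connectedComponentsWithStats(m.astype(np.uint8));k=1+np.argmax(s[1:,4]);print(s[k],c[k])
q=np.array([d['R'].T@(ray('wrist',p,.07)-d['e']) for p in np.argwhere(l==k)])*1000
print(cv2.minAreaRect(q[:,:2].astype(np.float32)),q.mean(0),q.min(0),q.max(0))
# tip: shaft pixels
t=np.zeros(a.shape[:2],bool);t[206:236,310:336]=1;t&=a.sum(2)<400
p=np.argwhere(t);print(p.min(0),p.max(0),[(r,p[p[:,0]==r,1].mean(),(p[:,0]==r).sum()) for r in range(214,236,3) if (p[:,0]==r).any()])
E
```

```text
[ 210  183  118   16 1663] [269.76067348 190.37582682]
((1.3056230545043945, -42.80179214477539), (93.5263671875, 12.552125930786133), 89.36177062988281) [  1.66534267 -42.0875641  108.91508207] [ -4.81102165 -89.54775847 108.89356712] [  7.83568438   3.93263925 108.93634095]
[216 310] [235 335] [(217, np.float64(323.0), np.int64(11)), (220, np.float64(322.5), np.int64(26)), (223, np.float64(322.5), np.int64(16)), (226, np.float64(322.5), np.int64(16)), (229, np.float64(322.5), np.int64(16)), (232, np.float64(323.0), np.int64(17)), (235, np.float64(323.0), np.int64(17))]
```

```bash
python3 - <<'E'
from h import *
d=np.load('w3.npz');th=np.linspace(0,2*np.pi,60)
def circ(x,z,r):
  p=np.array([proj('wrist',d['e']+d['R']@np.array([x+r*np.cos(t),r*np.sin(t),z])) for t in th]);return p.min(0).round(1),p.max(0).round(1)
for x in(-.003,0,.003): print(x,'tip',circ(x,.0538,.0042),'knobtop',circ(x,-.0302,.012),'knobbot',circ(x,-.0022,.012),'collar',circ(x,.0098,.011))
a=cv2.imread('pics/w3.png')[205:335,270:375];cv2.imwrite('pics/c.png',cv2.resize(a,None,fx=5,fy=4.5,interpolation=2))
E
```

```text
-0.003 tip (array([216.9, 315.5]), array([228.9, 328.5])) knobtop (array([279.3, 292.1]), array([329.1, 351.1])) knobbot (array([246.4, 297.2]), array([289.6, 346.4])) collar (array([237.2, 300.8]), array([274.7, 342.9]))
0 tip (array([212.6, 315.5]), array([224.6, 328.5])) knobtop (array([272.7, 291.9]), array([323.1, 351.3])) knobbot (array([240.7, 297. ]), array([284.4, 346.5])) collar (array([231.9, 300.7]), array([269.8, 343. ]))
0.003 tip (array([208.2, 315.5]), array([220.4, 328.5])) knobtop (array([265.9, 291.7]), array([317.1, 351.5])) knobbot (array([234.9, 296.9]), array([279.2, 346.7])) collar (array([226.5, 300.5]), array([264.8, 343.1]))
```

View pics/c.png

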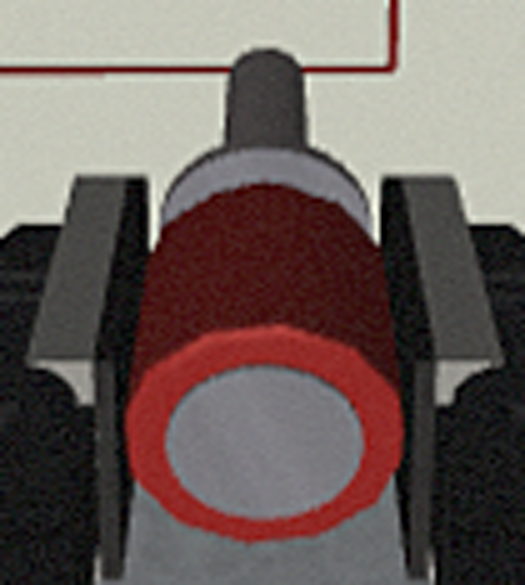

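Call:
{"op": "move_arm", "data": {"motion": [{"x": 0.37,"y": -0.75,"z": 1.5,"yaw": 0},{"x": 0.37,"y": -0.75,"z": 3,"yaw": 0},{"x": 0.37,"y": -0.75,"z": 4.3,"yaw": 0},{"x": 0.37,"y": -0.75,"z": 5,"yaw": 0},{"x": 0.37,"y": -0.75,"z": 5,"yaw": 0},{"x": 0.37,"y": -0.75,"z": 5,"yaw": 0}]}}

```text
clock: 7.02
eef_pos: [0.5524, 0.0185, 0.1297]
tool_rot: [0.998, 0.065, 0.0, -0.0]
ft_force: [0.3, -0.4, -0.4]
grip_width: 0.0224
grasp_force: 58.9
```

```bash
python3 - <<'E'
from h import *
o=bot.get_obs();K,T=cm('wrist');Rt=R.from_quat(o['tool_rot']).as_matrix()
a=bot.camera('wrist');cv2.imwrite('pics/w4.png',a)
print(o['clock'],o['eef_pos'],o['ft_force'])
for z in (.07,.0745):
  print(z,proj('wrist',np.r_[(o['eef_pos']+Rt@np.array([-.0023,0,0]))[:2],z]), proj('wrist',np.r_[(o['eef_pos']+Rt@np.array([.0027,0,0]))[:2],z]))
cv2.imwrite('pics/c4.png',cv2.resize(a[150:270,220:380],None,fx=5,fy=5,interpolation=2))
E
```

```text
7.025 [0.5523657  0.01847082 0.12969604] [ 0.27543969 -0.3869899  -0.44825647]
0.07 (np.float64(218.4925308391861), np.float64(322.20645109844133)) (np.float64(211.47649746214339), np.float64(322.20064836501507))
0.0745 (np.float64(221.13963849976156), np.float64(322.1980054275142)) (np.float64(214.00246992047062), np.float64(322.1920236037761))
```

View pics/c4.png

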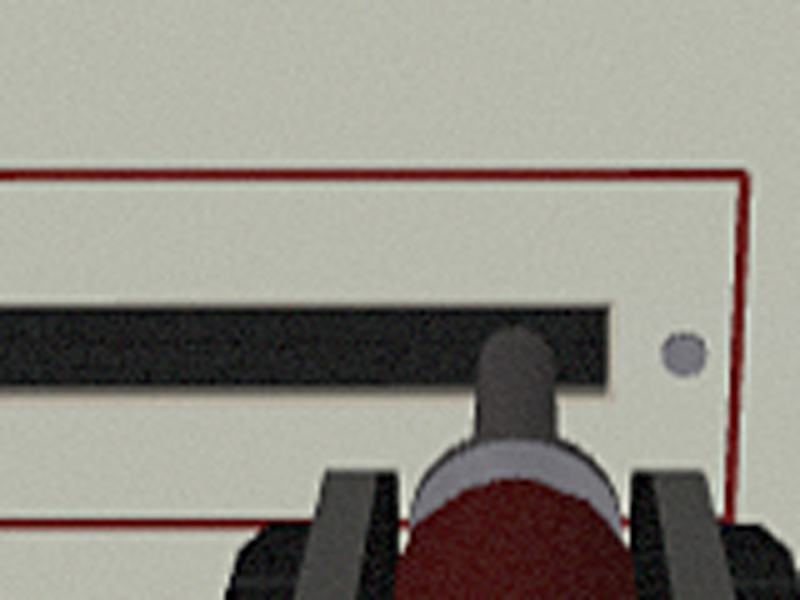

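The tip sits over the slot at about (323,217), with the slot band at rows 211–228 and its end at col 341. I'll shift x by -0.8 mm and go in.

Call:
{"op": "move_arm", "data": {"motion": [{"x": -0.08,"y": 0,"z": 0.2,"yaw": 0},{"x": -0.08,"y": 0,"z": 0.4,"yaw": 0},{"x": -0.08,"y": 0,"z": 0.6,"yaw": 0},{"x": -0.08,"y": 0,"z": 0.8,"yaw": 0},{"x": -0.08,"y": 0,"z": 0.9,"yaw": 0},{"x": -0.08,"y": 0,"z": 0.9,"yaw": 0}]}}

```text
clock: 7.82
eef_pos: [0.5511, 0.0184, 0.1201]
tool_rot: [0.998, 0.065, -0.0, 0.0]
ft_force: [0.1, 0.5, -0.8]
grip_width: 0.0226
grasp_force: 58.9
```

Call:
{"op": "move_arm", "data": {"motion": [{"x": 0,"y": 0,"z": 0.3,"yaw": 0},{"x": 0,"y": 0,"z": 0.6,"yaw": 0},{"x": 0,"y": 0,"z": 0.9,"yaw": 0},{"x": 0,"y": 0,"z": 1.2,"yaw": 0},{"x": 0,"y": 0,"z": 1.5,"yaw": 0},{"x": 0,"y": 0,"z": 1.6,"yaw": 0},{"x": 0,"y": 0,"z": 1.6,"yaw": 0}]}}

```text
clock: 8.7
eef_pos: [0.5512, 0.0184, 0.1042]
tool_rot: [0.998, 0.065, -0.0, 0.0]
ft_force: [-0.7, -0.6, 0.0]
grip_width: 0.0225
grasp_force: 58.9
```

Call:
{"op": "move_arm", "data": {"motion": [{"x": 0,"y": 0,"z": 0.1,"yaw": 0},{"x": 0,"y": 0,"z": 0.2,"yaw": 0},{"x": 0,"y": 0,"z": 0.3,"yaw": 0},{"x": 0,"y": 0,"z": 0.4,"yaw": 0},{"x": 0,"y": 0,"z": 0.5,"yaw": 0},{"x": 0,"y": 0,"z": 0.6,"yaw": 0},{"x": 0,"y": 0,"z": 0.65,"yaw": 0},{"x": 0,"y": 0,"z": 0.65,"yaw": 0}]}}

```text
clock: 9.7
eef_pos: [0.5514, 0.0184, 0.098]
tool_rot: [0.998, 0.065, 0.0, -0.0]
ft_force: [-0.3, -0.3, 2.0]
grip_width: 0.0226
grasp_force: 59.0
```

Call:
{"op": "move_arm", "data": {"motion": [{"x": 0,"y": -0.05,"z": 0,"yaw": 0},{"x": 0,"y": -0.1,"z": 0,"yaw": 0},{"x": 0,"y": -0.15,"z": 0,"yaw": 0}]}}

```text
clock: 10.07
eef_pos: [0.5513, 0.0195, 0.098]
tool_rot: [0.998, 0.065, 0.0, 0.0]
ft_force: [-1.3, -1.8, 1.6]
grip_width: 0.0222
grasp_force: 59.3
```

Call:
{"op": "move_arm", "data": {"motion": [{"x": 0,"y": -0.05,"z": 0,"yaw": 0},{"x": 0,"y": -0.1,"z": 0,"yaw": 0},{"x": 0,"y": -0.15,"z": 0,"yaw": 0}]}}

```text
clock: 10.45
eef_pos: [0.551, 0.0213, 0.0979]
tool_rot: [0.998, 0.065, 0.0, 0.0]
ft_force: [0.1, -1.6, 3.7]
grip_width: 0.0223
grasp_force: 59.3
```

Call:
{"op": "move_arm", "data": {"motion": [{"x": 0,"y": -0.05,"z": 0,"yaw": 0},{"x": 0,"y": -0.1,"z": 0,"yaw": 0},{"x": 0,"y": -0.15,"z": 0,"yaw": 0}]}}

```text
clock: 10.82
eef_pos: [0.5507, 0.0229, 0.0978]
tool_rot: [0.998, 0.065, 0.0, 0.0]
ft_force: [0.7, -1.5, 2.8]
grip_width: 0.0222
grasp_force: 59.3
```

Call:
{"op": "move_arm", "data": {"motion": [{"x": 0,"y": -0.05,"z": 0,"yaw": 0},{"x": 0,"y": -0.1,"z": 0,"yaw": 0},{"x": 0,"y": -0.15,"z": 0,"yaw": 0}]}}

```text
clock: 11.2
eef_pos: [0.5504, 0.0244, 0.0978]
tool_rot: [0.998, 0.065, -0.0, -0.0]
ft_force: [0.5, -2.5, 2.7]
grip_width: 0.0221
grasp_force: 59.3
```

Call:
{"op": "move_arm", "data": {"motion": [{"x": 0,"y": -0.05,"z": 0,"yaw": 0},{"x": 0,"y": -0.1,"z": 0,"yaw": 0},{"x": 0,"y": -0.15,"z": 0,"yaw": 0}]}}

```text
clock: 11.58
eef_pos: [0.5502, 0.0258, 0.0978]
tool_rot: [0.998, 0.065, -0.0, -0.0]
ft_force: [-0.3, -2.6, 2.5]
grip_width: 0.0224
grasp_force: 59.3
```

Call:
{"op": "move_arm", "data": {"motion": [{"x": 0,"y": -0.05,"z": 0,"yaw": 0},{"x": 0,"y": -0.1,"z": 0,"yaw": 0},{"x": 0,"y": -0.15,"z": 0,"yaw": 0}]}}

```text
clock: 11.95
eef_pos: [0.55, 0.0273, 0.0978]
tool_rot: [0.998, 0.065, -0.0, -0.0]
ft_force: [1.3, -1.7, 1.5]
grip_width: 0.0224
grasp_force: 59.3
```

Call:
{"op": "move_arm", "data": {"motion": [{"x": 0,"y": -0.05,"z": 0,"yaw": 0},{"x": 0,"y": -0.1,"z": 0,"yaw": 0},{"x": 0,"y": -0.15,"z": 0,"yaw": 0}]}}

```text
clock: 12.32
eef_pos: [0.5498, 0.0288, 0.0978]
tool_rot: [0.998, 0.065, -0.0, -0.0]
ft_force: [0.2, -2.2, 1.2]
grip_width: 0.0226
grasp_force: 59.3
```

Call:
{"op": "move_arm", "data": {"motion": [{"x": 0,"y": -0.05,"z": 0,"yaw": 0},{"x": 0,"y": -0.1,"z": 0,"yaw": 0},{"x": 0,"y": -0.15,"z": 0,"yaw": 0}]}}

```text
clock: 12.7
eef_pos: [0.5496, 0.0304, 0.0977]
tool_rot: [0.998, 0.065, -0.0, -0.0]
ft_force: [0.1, 0.8, -0.1]
grip_width: 0.0231
grasp_force: 59.2
```

Call:
{"op": "move_arm", "data": {"motion": [{"x": 0,"y": -0.05,"z": 0,"yaw": 0},{"x": 0,"y": -0.1,"z": 0,"yaw": 0},{"x": 0,"y": -0.15,"z": 0,"yaw": 0}]}}

```text
clock: 13.08
eef_pos: [0.5492, 0.032, 0.0975]
tool_rot: [0.998, 0.065, -0.0, -0.0]
ft_force: [-0.2, -0.0, -0.6]
grip_width: 0.0224
grasp_force: 59.2
```

Both the friction and the vertical force vanished, so the tip is over the hole. I'll probe downward gently.

Call:
{"op": "move_arm", "data": {"motion": [{"x": 0,"y": 0,"z": 0.05,"yaw": 0},{"x": 0,"y": 0,"z": 0.1,"yaw": 0},{"x": 0,"y": 0,"z": 0.15,"yaw": 0},{"x": 0,"y": 0,"z": 0.2,"yaw": 0},{"x": 0,"y": 0,"z": 0.2,"yaw": 0}]}}

```text
clock: 13.7
eef_pos: [0.5494, 0.0317, 0.0958]
tool_rot: [0.998, 0.065, -0.0, -0.0]
ft_force: [-0.2, -0.2, -1.2]
grip_width: 0.0225
grasp_force: 59.2
```

Call:
{"op": "move_arm", "data": {"motion": [{"x": 0,"y": 0,"z": 0.1,"yaw": 0},{"x": 0,"y": 0,"z": 0.2,"yaw": 0},{"x": 0,"y": 0,"z": 0.3,"yaw": 0},{"x": 0,"y": 0,"z": 0.4,"yaw": 0},{"x": 0,"y": 0,"z": 0.4,"yaw": 0}]}}

```text
clock: 14.32
eef_pos: [0.5494, 0.0318, 0.0917]
tool_rot: [0.998, 0.065, -0.0, -0.0]
ft_force: [0.0, 0.0, -0.3]
grip_width: 0.022
grasp_force: 59.2
```

Call:
{"op": "move_arm", "data": {"motion": [{"x": 0,"y": 0,"z": 0.1,"yaw": 0},{"x": 0,"y": 0,"z": 0.2,"yaw": 0},{"x": 0,"y": 0,"z": 0.3,"yaw": 0},{"x": 0,"y": 0,"z": 0.3,"yaw": 0}]}}

```text
clock: 14.82
eef_pos: [0.5494, 0.0317, 0.0887]
tool_rot: [0.998, 0.065, -0.0, 0.0]
ft_force: [-0.1, -0.1, -1.1]
grip_width: 0.0223
grasp_force: 59.2
```

11 mm down with no force, so it is in the hole. The collar should land at TCP ≈ 0.080.

Call:
{"op": "move_arm", "data": {"motion": [{"x": 0,"y": 0,"z": 0.1,"yaw": 0},{"x": 0,"y": 0,"z": 0.2,"yaw": 0},{"x": 0,"y": 0,"z": 0.3,"yaw": 0},{"x": 0,"y": 0,"z": 0.4,"yaw": 0},{"x": 0,"y": 0,"z": 0.5,"yaw": 0},{"x": 0,"y": 0,"z": 0.6,"yaw": 0},{"x": 0,"y": 0,"z": 0.7,"yaw": 0},{"x": 0,"y": 0,"z": 0.7,"yaw": 0}]}}

```text
clock: 15.82
eef_pos: [0.5494, 0.0318, 0.0817]
tool_rot: [0.998, 0.065, -0.0, -0.0]
ft_force: [-0.2, -0.0, -0.6]
grip_width: 0.0223
grasp_force: 59.2
```

Call:
{"op": "move_arm", "data": {"motion": [{"x": 0,"y": 0,"z": 0.03,"yaw": 0},{"x": 0,"y": 0,"z": 0.06,"yaw": 0},{"x": 0,"y": 0,"z": 0.06,"yaw": 0}]}}

```text
clock: 16.2
eef_pos: [0.5495, 0.0318, 0.0812]
tool_rot: [0.998, 0.065, -0.0, -0.0]
ft_force: [-0.4, 0.5, -0.4]
grip_width: 0.0222
grasp_force: 59.2
```

Call:
{"op": "move_arm", "data": {"motion": [{"x": 0,"y": 0,"z": 0.03,"yaw": 0},{"x": 0,"y": 0,"z": 0.05,"yaw": 0},{"x": 0,"y": 0,"z": 0.05,"yaw": 0}]}}

```text
clock: 16.58
eef_pos: [0.5495, 0.0318, 0.0807]
tool_rot: [0.998, 0.065, -0.0, -0.0]
ft_force: [-0.6, -0.5, 0.1]
grip_width: 0.0225
grasp_force: 59.2
```

Call:
{"op": "move_arm", "data": {"motion": [{"x": 0,"y": 0,"z": 0.03,"yaw": 0},{"x": 0,"y": 0,"z": 0.05,"yaw": 0},{"x": 0,"y": 0,"z": 0.05,"yaw": 0}]}}

```text
clock: 16.95
eef_pos: [0.5494, 0.0317, 0.0802]
tool_rot: [0.998, 0.065, -0.0, 0.0]
ft_force: [-0.8, 0.8, -0.4]
grip_width: 0.0224
grasp_force: 59.2
```

Call:
{"op": "move_arm", "data": {"motion": [{"x": 0,"y": 0,"z": 0.03,"yaw": 0},{"x": 0,"y": 0,"z": 0.03,"yaw": 0},{"x": 0,"y": 0,"z": 0.03,"yaw": 0}]}}

```text
clock: 17.32
eef_pos: [0.5495, 0.0318, 0.0799]
tool_rot: [0.998, 0.065, -0.0, 0.0]
ft_force: [0.2, 0.1, -0.3]
grip_width: 0.0225
grasp_force: 59.2
```

Call:
{"op": "move_arm", "data": {"motion": [{"x": 0,"y": 0,"z": 0.02,"yaw": 0},{"x": 0,"y": 0,"z": 0.04,"yaw": 0},{"x": 0,"y": 0,"z": 0.04,"yaw": 0}]}}

```text
clock: 17.7
eef_pos: [0.5495, 0.0318, 0.0798]
tool_rot: [0.998, 0.065, 0.0, -0.0]
ft_force: [-0.5, 0.1, 3.2]
grip_width: 0.0224
grasp_force: 59.2
```

Call:
{"op": "move_arm", "data": {"motion": [{"x": 0,"y": 0,"z": 0.02,"yaw": 0},{"x": 0,"y": 0,"z": 0.04,"yaw": 0},{"x": 0,"y": 0,"z": 0.04,"yaw": 0}]}}

```text
clock: 18.08
eef_pos: [0.5495, 0.0318, 0.0798]
tool_rot: [0.998, 0.065, 0.0, -0.0]
ft_force: [-2.8, -0.6, 6.7]
grip_width: 0.0226
grasp_force: 59.6
```

The collar seated at exactly the predicted height with about 7 N. Releasing and retreating.

Call:
{"op": "move_arm", "data": {"motion": [{"x": 0,"y": 0,"z": 0,"yaw": 0},{"x": 0,"y": 0,"z": 0,"yaw": 0},{"x": 0,"y": 0,"z": 0,"yaw": 0},{"x": 0,"y": 0,"z": 0,"yaw": 0},{"x": 0,"y": 0,"z": 0,"yaw": 0},{"x": 0,"y": 0,"z": 0,"yaw": 0}], "gripper": 0.3}}

```text
clock: 18.82
eef_pos: [0.5495, 0.0318, 0.0791]
tool_rot: [0.998, 0.065, 0.0, -0.0]
ft_force: [0.2, -0.5, 0.5]
grip_width: 0.0557
grasp_force: 0.0
```

Call:
{"op": "move_arm", "data": {"motion": [{"x": 0,"y": 0,"z": -1,"yaw": 0},{"x": 0,"y": 0,"z": -3,"yaw": 0},{"x": 0,"y": 0,"z": -6,"yaw": 0},{"x": 0,"y": 0,"z": -9,"yaw": 0},{"x": 0,"y": 0,"z": -11,"yaw": 0},{"x": 0,"y": 0,"z": -11,"yaw": 0},{"x": 0,"y": 0,"z": -11,"yaw": 0}]}}

```text
clock: 19.7
eef_pos: [0.549, 0.0317, 0.1885]
tool_rot: [0.998, 0.065, -0.0, 0.0]
ft_force: [-0.2, -0.0, -0.3]
grip_width: 0.0553
grasp_force: 0.0
```

```bash
python3 - <<'E'
from h import *
a=bot.camera('wrist');cv2.imwrite('pics/w5.png',a);print(bot.get_obs()['clock'])
E
```

```text
19.75
```

View pics/w5.png

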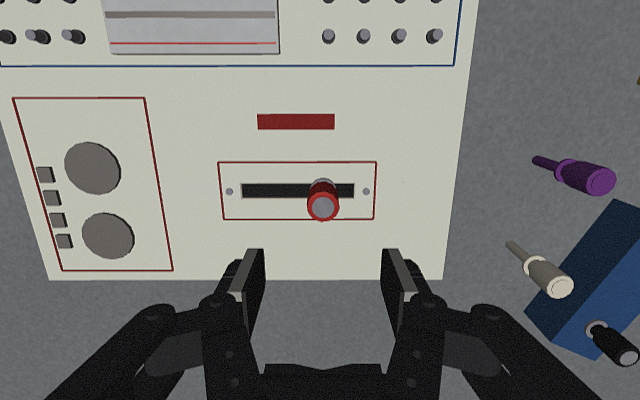

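The pin stands upright in the slot at about (322,195) with its collar on the cover. The gripper is clear and the black pin is still in the rack.

```bash
python3 -c "
from workcell import bot
print(bot.job_done())"
```

```text
the job is handed in; nothing more can be done
None
```

The red locking pin is in the hidden hole with its collar on the cover, released, and the job is handed in at about 20 s on the robot's clock. The highest force I read on the tool was about 7 N.

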